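# Lock the turning peel in its stand and draw out its handle

### The job

The telescoping turning peel lies in its wooden stand and its handle slide is to be oiled: first swing the stand's keeper bar shut across the peel until it clicks home, then press the release button in the side of the handle and, keeping it pressed, draw the handle out to its second stop, as far as it goes. Finish while still holding it there, fully drawn out: the handle springs back if it is let go. Leave the peel lying in its stand and the other kitchen things where they are.

Things in the scene. Friction and masses are not known exactly. Their poses are not given: they have to be found in the camera images.
- stand: wooden stand screwed to the bench: base board 200 x 150 x 14 mm and two slotted uprights (18 mm thick, tops 62 mm above the bench, centred 70 mm either side of the middle) in which the peel lies. Origin: middle of the base's underside, on the bench; x runs along the peel from its handle towards its round blade, z up. The handle is drawn out along -x.
- peel: telescoping turning peel (small pizza peel), loose, about 0.55 kg, lying level in the stand's slots with its axes parallel to the stand's: 22 mm square aluminium sleeve 200 mm long, two black collars that stop it sliding along the stand, round steel blade of 140 mm at the +x end, black handle at the -x end. Origin: underside of the sleeve at mid length, 39 mm above the bench; sleeve axis 50 mm up.
- grip (a point): middle of the peel's black handle grip, on the axis, 50 mm above the bench and, when home, 153 mm from the stand's middle along its -x. Grip 28 mm wide, 34 mm high, 75 mm long (68 mm clear between its end flanges; the flange at the free end is 48 mm wide and 44 mm high, the other 40 x 34 mm). Moves with the handle.
- handle (a joint): how far the handle and its steel rod are drawn out of the sleeve along the stand's -x, m: 0 home, first stop 0.055, second stop 0.110 (end of travel). A spring pulls it back with 2 to 4 N. Locked at home and again at the first stop unless the release button is kept pressed; with the button in it runs past the first stop. Let go beyond the first stop it springs back to about 0.07.
- release (a joint): release button of the handle, m: 0 out, 0.005 fully in, unlocks at about 0.0035. It is pressed towards the grip's middle (the stand's -y); 5 N presses it fully. Closing the gripper across the grip from above with about 25 N, one finger on the button and the other on the far side, presses it and holds the handle in one go.
- release_face (a point): middle of the outer face of the release button: a grey bar 44 mm long (along the grip) and 18 mm high on the +y side of the grip (stand's axes), standing 6 mm proud of the grip's side: 20 mm from the grip's middle line when out, 15 mm when pressed
- keeper (a joint): keeper bar angle, rad: 0 shut (bar square across the sleeve, along the stand's +y), 1 to 1.5 at the start (bar swung about its upright hinge towards the stand's +x). Stays where it is left. A sprung ball must be ridden over at about 0.1 (3 to 8 N at the peg); past it the bar clicks to within 0.03 of shut and is held there.
- keeper_hinge (a point): upright hinge of the keeper bar, at stand x = +20 mm, y = -45 mm, 66 mm above the bench
- keeper_peg (a point): on the axis of the upright steel finger peg near the bar's free end, 109 mm above the bench; the peg is 14 mm across and stands from 78 to 123 mm above the bench. The bar is 16 mm wide, 12 mm thick and passes 6 mm above the sleeve. Open by the angle a, the peg lies 112 mm from the hinge in the direction (sin a, cos a) of the stand's x, y.
- cup: bystander: steel measuring cup, 84 mm across, 40 mm high, flat black handle 100 mm; origin under the cup's middle
- spoon: bystander: steel measuring spoon, 40 mm across, 18 mm high, handle 90 mm; origin under its bowl
- spatula: bystander: spatula with wooden handle, 250 mm long, lying; origin under its middle
- bowl: bystander: white bowl, 140 mm across, 65 mm high; origin under its middle
- jar: bystander: glass jar with steel cap, 64 mm across, 95 mm high; origin under its middle
- mug: bystander: blue mug, 80 mm across, 90 mm high; origin under its middle
- tin: bystander: dark loaf tin, 110 x 220 x 60 mm; origin under its middle

How it is judged:
On the way, in this order (a step that is already met when the one before it is completed fails the run):
1. the keeper bar is swung shut and clicked into its detent, the handle still home (value of joint keeper below 0.06 rad and value of joint handle below 0.01 m), for 0.2 s.
2. the release button is pressed in, with the keeper bar shut (value of joint release above 0.003 m and value of joint keeper below 0.06 rad), for 0.1 s.
At the end, for the whole second after the job is handed in: Keeper bar within 0.06 rad of shut; handle drawn out to the second stop (within 8 mm of 110 mm) and still (under 20 mm/s), held there by the fingers (at least 2 N of contact); peel still level and seated in the stand (within 7 mm along it, 5 mm below to 7 mm above its seat, tilt under 0.12 rad) (value of joint keeper below 0.06 rad and value of joint handle above 0.102 m and velocity of joint handle between -0.02 and 0.02 m/s and contact force between the fingers and peel above 2 N and x of peel in the frame of stand between -0.007 and 0.007 m and z of peel in the frame of stand between 0.034 and 0.046 m and angle between peel's own z axis and vertical below 0.12 rad); the arm keeps its last pose, push and grip.
It fails at once if one of the other kitchen things is shifted by more than 40 mm (distance of any of cup, spoon, spatula, bowl, jar, mug, tin from where it was at the start of the episode above 0.04 m).
It also fails if it takes over 56 s, if anything falls off the work surface, if the arm or the gripper's body presses on something with over 40 N, if the wrist force passes 120 N, or if a joint passes its speed limit or range.

### The arm

A 7-joint arm with a two-finger parallel gripper is mounted at the origin on the work surface. World frame = base frame: x ahead of the robot, y to its left, z up, the work surface at z = 0. Lengths are in m, angles in rad, forces in N, time in s.
With the tool pointing down it reaches from about 0.35 to 0.9 m from the base axis. Payload 8.1 kg.
Tool frame: the origin (TCP) lies between the finger pads; the fingertips stand 14 mm ahead of it and the grasp point (between the pads) lies 5 mm behind it; z points along the fingers, y is the direction in which the jaws open and shut (so a half turn about z gives the same grasp; the last joint's range is limited). The gripper opens to 92 mm and grips with 3 to 60 N. Pads are 19 mm wide; open, the fingers measure 130 mm over their backs; the gripper's body (75 mm by 190 mm) begins 47 mm behind the grasp point.
Start: joints at [-1.441, 0.434, 0.025, 1.573, -0.012, 1.134, -0.075], TCP at [0.144, 0.608, 0.203] pointing down, gripper open.
Joint ranges: [-2.62, 2.62], [-0.44, 2.09], [-1.27, 1.32], [0.08, 2.57], [-1.32, 4.46], [0.12, 2], [-2.74, 2.74]. Speed limits (rad/s): [2.22, 2.22, 3.01, 3.01, 3.14, 3.14, 3.14].

### API

Orientations are given as [roll, pitch, yaw] about the fixed x, y, z axes, in that order (R = Rz(yaw) Ry(pitch) Rx(roll)).
In Python, from station import monitor, viewer, manip, recognise, tip_of gives the robot as it stands.
- The arm moves only by the shell command python3 -m jog 'ROWS' [OPENING]. ROWS is JSON, a list of rows, each a list of 6 numbers: the shift along the tool's x, y, z in m, then the turn, a rotation vector about the tool's x, y, z in rad. In form: [[dx, dy, dz, wx, wy, wz], ...]. A call has 1 to 5 rows; each row is the pose to reach, as a shift and turn from the pose commanded when the call began, along the tool's axes at that moment; what a row does not reach only later rows make up. A row lasts 1/12 s, in which the tool goes at most 41.7 mm and 7.16 degrees, less where a joint would pass 70% of its speed; a pose out of reach is approached as far as the arm can. A call with a gripper value outside its range is refused whole. OPENING is the opening, from 0 (shut) to 1 (fully open), set as the call begins (- or left out, the last holds). The fingers move at their own pace and stop on an object; the grip force is fixed at half the most. Time passes only in rows, so rows that repeat a pose let the fingers close. It gives the time, the measured TCP pose, the force and the opening at its end, in the units of the state.
- monitor.observe(): the state, without advancing time (a new reading comes with each control period).
- viewer.capture(name): name is "side" or "top"; returns (picture, depth): 384x512x3 uint8, red, green, blue; 384x512 float32, m along the optical axis (not along the pixel's ray), 0 where there is no reading.
- viewer.camera_model(name): a dict with "intrinsics" (3x3 intrinsics, pixels), "D" ([k1, k2, p1, p2, k3] as OpenCV has them; the pictures are not rectified), "R" (3x3) and "t" (3): a world point X has camera coordinates R X + t. Camera axes: x right, y down, z forward; pixel columns grow to the right and rows downward; lengths in m; the calibration is good to about 2 mm. A picture is of the moment at which its call begins. camera_model takes no time and is no camera call.
- manip.finish_job(): hands the job in, once; it reports no verdict.
Trained networks look in the newest picture that a camera, given by its name, has taken for a name from the list of things; names that differ only in an ending like _2 or _b are one class to them, and where a whole thing is asked for, a point or a joint stands for the part that bears it (a point fixed in the world has none). Each returns a list of dicts, best first, with "confidence" (0 to 1); they miss things now and then, are a little off and sometimes report something else, mostly with a low value. They report only what shows in the picture. A call takes as long as a camera call.
- recognise(camera, query): "centre" ([column, row] in pixels, amid what is visible of it).
- tip_of(camera, query): "centre" ([column, row] in pixels: a listed point, or the origin of a listed thing).
The state is a dict: "time_s": time; "q": joint angles; "qvel": joint speeds; "effort": joint torques, N m; "tool_pos": TCP position; "ee_rot": TCP orientation; "contact_force": force on the tool from outside, world axes, zero at the start; "moment": the same for the moment, N m; "gripper_width": opening from 0.0 (shut) to 1.0 (fully open).
Only numpy, scipy, OpenCV 4.12 (cv2) and the standard library are available. Lean on these libraries where they do the work, as an engineer would, in place of code of your own. Each camera call takes 0.05 s, during which the arm holds its last target.

## Working session

There is one attempt and no reset: what is moved stays moved. The work goes in short steps, Python scripts to look and compute and a shell command to move; the robot and the scene stay as the last step left them, time stands still between calls to the robot, and variables do not carry over. Pictures are saved under pics/ and viewed, and the job is handed in when it is done.

```bash
ls; mkdir -p pics
python3 - <<'E'
from station import monitor, viewer, manip, recognise, tip_of
import cv2, numpy as np
s=monitor.observe(); print({k:np.round(v,3).tolist() for k,v in s.items()})
for n in ("top","side"):
    p,d=viewer.capture(n); cv2.imwrite(f"pics/{n}0.png",p[:,:,::-1]); np.save(f"pics/{n}0.npy",d)
    m=viewer.camera_model(n); print(n,{k:np.round(v,3).tolist() for k,v in m.items()})
    for q in ("keeper_peg","keeper_hinge","grip","release_face","stand","peel"):
        try: print(q,[(np.round(r["centre"],1).tolist(),round(r["confidence"],2)) for r in tip_of(n,q)[:2]])
        except Exception as e: print(q,e)
print(monitor.observe()["time_s"])
E
```

```text
pics
{'time_s': 0.0, 'q': [-1.441, 0.435, 0.025, 1.574, -0.012, 1.134, -0.075], 'qvel': [-0.001, -0.0, -0.001, 0.0, 0.0, -0.0, 0.001], 'effort': [0.0, -66.784, 0.986, -31.446, -0.06, 0.043, 0.0], 'tool_pos': [0.144, 0.608, 0.202], 'ee_rot': [-3.14, 0.0, 2.909], 'contact_force': [-0.9, 0.592, 0.285], 'moment': [0.045, -0.027, 0.022], 'gripper_width': 1.001}
top {'intrinsics': [[469.984, 0.0, 253.965], [0.0, 469.984, 188.275], [0.0, 0.0, 1.0]], 'D': [0.047, 0.0, 0.0, 0.0, 0.0], 'R': [[0.011, -1.0, 0.004], [-0.992, -0.011, -0.123], [0.123, -0.002, -0.992]], 't': [-0.062, 0.529, 1.514]}
keeper_peg [([301.0, 203.0], 0.64)]
keeper_hinge [([262.0, 204.6], 0.77)]
grip [([213.3, 187.7], 0.79)]
release_face [([213.4, 177.5], 0.38)]
stand [([256.8, 192.6], 0.81)]
peel [([260.0, 191.9], 0.64)]
side {'intrinsics': [[491.452, 0.0, 265.838], [0.0, 491.452, 190.979], [0.0, 0.0, 1.0]], 'D': [-0.075, 0.0, 0.0, 0.0, 0.0], 'R': [[-0.979, -0.203, 0.018], [-0.116, 0.484, -0.867], [0.167, -0.851, -0.497]], 't': [0.502, 0.157, 1.631]}
keeper_peg []
keeper_hinge [([281.6, 191.1], 0.53)]
grip [([254.1, 214.3], 0.75)]
release_face [([210.6, 237.0], 0.45)]
stand [([271.2, 208.7], 0.64)]
peel [([271.5, 196.9], 0.96)]
0.7
```

```bash
cat > h.py <<'E'
from station import monitor, viewer, manip, recognise, tip_of
import cv2, numpy as np
def ray(n,px):
    m=viewer.camera_model(n); K=np.array(m["intrinsics"]);R=np.array(m["R"]);t=np.array(m["t"])
    u=cv2.undistortPoints(np.array([[px]],float),K,np.array(m["D"]))[0,0]
    return -R.T@t, R.T@np.array([u[0],u[1],1.0])
def atz(n,px,z):
    c,d=ray(n,px); return c+d*(z-c[2])/d[2]
def atdepth(n,px,dep):
    c,d=ray(n,px); return c+d*dep
def proj(n,X):
    m=viewer.camera_model(n)
    R=np.array(m["R"]);t=np.array(m["t"],float)
    return cv2.projectPoints(np.array(X,float).reshape(-1,1,3),cv2.Rodrigues(R)[0],t,np.array(m["intrinsics"]),np.array(m["D"]))[0][:,0]
E
python3 - <<'E'
from h import *
for n,l in {"top":[("peg",(301,203),.109),("hinge",(262,204.6),.066),("grip",(213.3,187.7),.05),("rel",(213.4,177.5),.05),("stand",(256.8,192.6),0),("peel",(260,191.9),.039)],
"side":[("hinge",(281.6,191.1),.066),("grip",(254.1,214.3),.05),("rel",(210.6,237),.05),("stand",(271.2,208.7),0),("peel",(271.5,196.9),.039)]}.items():
    for q,p,z in l: print(n,q,np.round(atz(n,p,z),3))
for n in("top","side"):
    im=cv2.imread(f"pics/{n}0.png"); c=im[110:300,130:400]; cv2.imwrite(f"pics/{n}0c.png",cv2.resize(c,None,fx=2.9,fy=2.9,interpolation=cv2.INTER_CUBIC))
E
```

```text
top peg [ 0.476 -0.203  0.109]
top hinge [ 0.473 -0.082  0.066]
top grip [0.528 0.076 0.05 ]
top rel [0.562 0.077 0.05 ]
top stand [ 0.519 -0.066  0.   ]
top peel [ 0.517 -0.076  0.039]
side hinge [ 0.475 -0.091  0.066]
side grip [0.542 0.058 0.05 ]
side rel [0.645 0.217 0.05 ]
side stand [ 0.507 -0.07   0.   ]
side peel [ 0.511 -0.087  0.039]
```

View pics/top0.png

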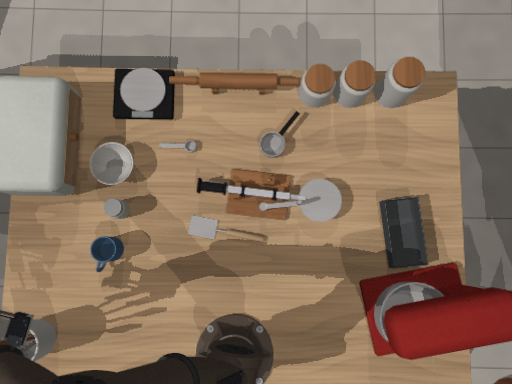

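View pics/side0.png

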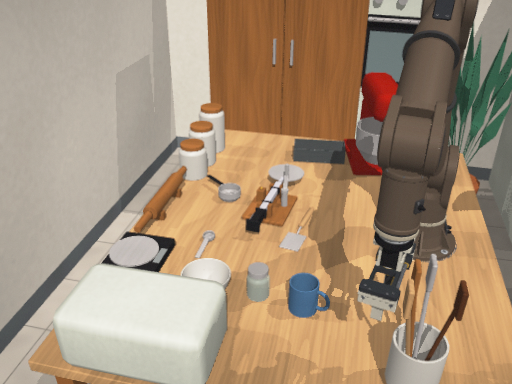

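View pics/top0c.png

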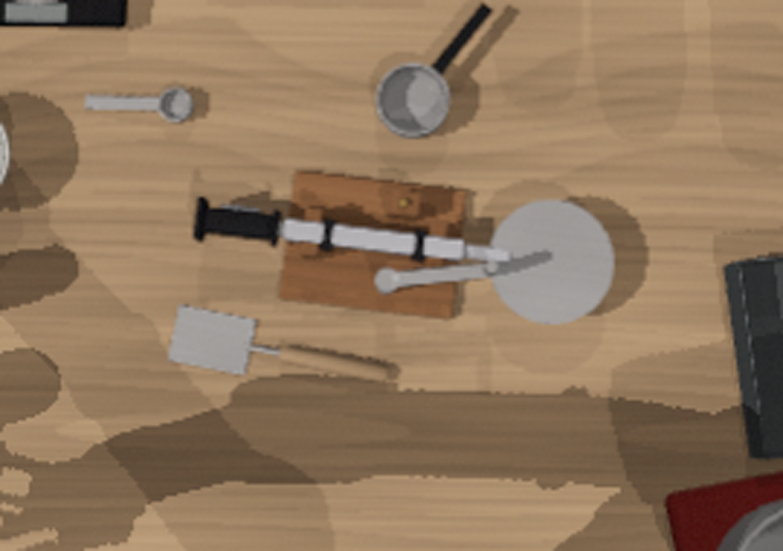

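Top view: the handle grip is at about (213,187), the stand at (257,193), the hinge at (262,205), the peg at (301,203), and the bar is open to the right over the blade. The spatula is just below the stand. Next I'll refine with the depth cloud.

Run:
```python
from h import *
from scipy.optimize import least_squares
n="top"; d=np.load("pics/top0.npy"); 
# board corners
cc=np.array([(297,170),(470,188),(455,318),(280,298)])/2.9+[130,110]
W=np.array([atz(n,p,.014)[:2] for p in cc]); print(W.round(3)); c=W.mean(0); print("centre",c)
e=(W[1]-W[0]+W[2]-W[3])/2; print("len",np.linalg.norm(e),"yaw",np.degrees(np.arctan2(e[1],e[0])))
# cloud
vs,us=np.mgrid[165:235,180:350]; P=np.array([atdepth(n,(u,v),d[v,u]) for u,v in zip(us.ravel(),vs.ravel())])
np.save("pics/cloud.npy",P)
ux=e/np.linalg.norm(e); uy=np.array([-ux[1],ux[0]])
S=np.c_[(P[:,:2]-c)@ux,(P[:,:2]-c)@uy,P[:,2]]
for nm,lo,hi in (("board",.008,.02),("sleeve",.055,.066),("bar",.072,.085),("peg",.1,.14)):
    m=(S[:,2]>lo)&(S[:,2]<hi)&(abs(S[:,1])<.09)
    print(nm,m.sum(),S[m].min(0).round(3),S[m].max(0).round(3),np.median(S[m],0).round(3))
m=(S[:,2]>.055)&(S[:,2]<.066)&(abs(S[:,0])<.1)&(abs(S[:,1])<.02)
print("sleeve fit",np.polyfit(S[m,0],S[m,1],1))
m=(S[:,2]>.060)&(S[:,2]<.085)&(S[:,0]<-.1); print("grip",m.sum(),S[m].min(0),S[m].max(0),S[m].mean(0))
m=(S[:,2]>.09)&(abs(S[:,1])<.09);print("pegpts",S[m].round(3), P[m].mean(0))
```

```text
[[ 0.598  0.017]
 [ 0.579 -0.183]
 [ 0.429 -0.166]
 [ 0.45   0.034]]
centre [ 0.51382341 -0.07462426]
len 0.20077079152862354 yaw -95.63168945331951Traceback (most recent call last):
  File "<stdin>", line 9, in <module>
  File "h.py", line 10, in atdepth
    c,d=ray(n,px); return c+d*dep
        ~~~^^^^^^
  File "h.py", line 4, in ray
    m=viewer.camera_model(n); K=np.array(m["intrinsics"]);R=np.array(m["R"]);t=np.array(m["t"])
ValueError: time passes only in moves, steps and waits
```

Run:
```python
import cv2
im=cv2.imread("pics/side0.png"); c=im[140:270,190:330]; cv2.imwrite("pics/side0d.png",cv2.resize(c,None,fx=4.6,fy=4.6,interpolation=cv2.INTER_CUBIC))
```

```text
(no output)
```

View pics/side0d.png

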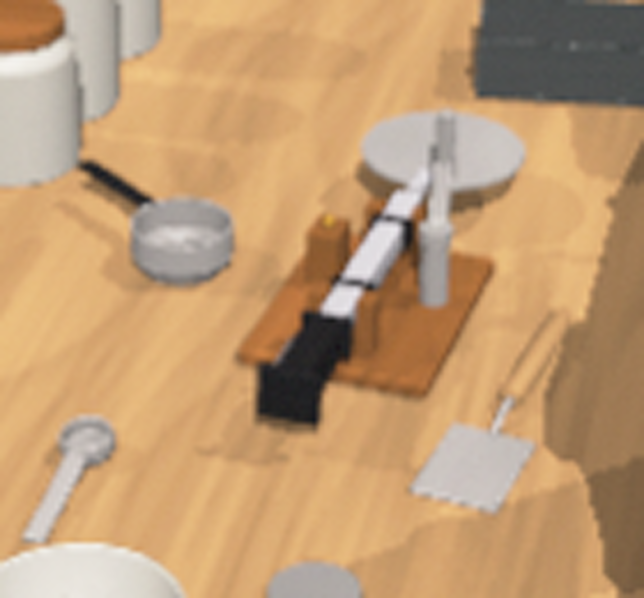

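```bash
cat > h.py <<'E'
from station import monitor, viewer, manip, recognise, tip_of
import cv2, numpy as np
M={n:viewer.camera_model(n) for n in("top","side")}
def rays(n,px):
    m=M[n]; K=np.array(m["intrinsics"]);R=np.array(m["R"]);t=np.array(m["t"])
    u=cv2.undistortPoints(np.array(px,float).reshape(-1,1,2),K,np.array(m["D"]))[:,0]
    return -R.T@t, np.c_[u,np.ones(len(u))]@R
def atz(n,px,z):
    c,d=rays(n,px); return (c+d*((z-c[2])/d[:,2])[:,None])
def cloud(n,dep,r0,r1,c0,c1):
    vs,us=np.mgrid[r0:r1,c0:c1]; c,d=rays(n,np.c_[us.ravel(),vs.ravel()])
    return c+d*dep[r0:r1,c0:c1].ravel()[:,None]
def proj(n,X):
    m=M[n]
    return cv2.projectPoints(np.array(X,float).reshape(-1,1,3),cv2.Rodrigues(np.array(m["R"]))[0],np.array(m["t"],float),np.array(m["intrinsics"]),np.array(m["D"]))[0][:,0]
E
python3 - <<'E'
from h import *
n="top"; d=np.load("pics/top0.npy"); c=np.array([.5138,-.0746]); yaw=np.radians(-95.63)
P=cloud(n,d,165,235,180,350)
ux=np.array([np.cos(yaw),np.sin(yaw)]); uy=np.array([-ux[1],ux[0]])
S=np.c_[(P[:,:2]-c)@ux,(P[:,:2]-c)@uy,P[:,2]]
for nm,lo,hi in (("board",.008,.02),("sleeve",.055,.066),("bar",.072,.085),("peg",.1,.14)):
    m=(S[:,2]>lo)&(S[:,2]<hi)&(abs(S[:,1])<.09)
    print(nm,m.sum(),S[m].min(0).round(3),S[m].max(0).round(3),np.median(S[m],0).round(3)) if m.any() else print(nm,0)
m=(S[:,2]>.055)&(S[:,2]<.066)&(abs(S[:,0])<.1)&(abs(S[:,1])<.02)
print("sleeve fit",np.polyfit(S[m,0],S[m,1],1))
m=(S[:,2]>.060)&(S[:,2]<.085)&(S[:,0]<-.1); print("grip",m.sum(),S[m].min(0),S[m].max(0),S[m].mean(0))
m=(S[:,2]>.09)&(abs(S[:,1])<.09);print("pegpts",S[m].round(3), P[m].mean(0))
m=(S[:,2]>.07)&(S[:,2]<.085)&(S[:,0]>0)&(abs(S[:,1])<.09);print("bar",np.polyfit(S[m,0],S[m,1],1))
def toW(x,y,z): return [*(c+ux*x+uy*y),z]
h=toW(.02,-.045,.066)
print("hinge",h,proj(n,h), "grip",toW(-.153,0,.05),proj(n,toW(-.153,0,.05)))
pk=atz(n,[(301,203)],.109)[0]; v=(pk[:2]-c)-ux*.02+uy*.045; print("peg len",np.linalg.norm(v),"a",np.arctan2(v@ux,v@uy))
print(pk)
E
```

```text
board 1639 [-0.257 -0.09   0.008] [0.28  0.087 0.02 ] [-0.018 -0.015  0.013]
sleeve 830 [-0.205 -0.071  0.055] [0.257 0.059 0.066] [-0.003  0.001  0.06 ]
bar 220 [-0.203 -0.058  0.072] [0.129 0.023 0.084] [ 0.05  -0.035  0.077]
peg 19 [ 0.116 -0.029  0.103] [ 0.13  -0.018  0.124] [ 0.123 -0.023  0.121]
sleeve fit [-0.01491996 -0.00112519]
grip 269 [-0.20549838 -0.02198239  0.06025298] [-0.10035635  0.02306081  0.07708379] [-0.16026558  0.00071423  0.06637822]
pegpts [[ 0.12  -0.018  0.121]
 [ 0.123 -0.018  0.123]
 [ 0.126 -0.018  0.123]
 [ 0.117 -0.022  0.122]
 [ 0.121 -0.021  0.117]
 [ 0.123 -0.021  0.124]
 [ 0.126 -0.021  0.124]
 [ 0.116 -0.023  0.103]
 [ 0.118 -0.025  0.122]
 [ 0.121 -0.025  0.123]
 [ 0.124 -0.024  0.121]
 [ 0.127 -0.023  0.119]
 [ 0.13  -0.023  0.119]
 [ 0.117 -0.025  0.093]
 [ 0.118 -0.027  0.118]
 [ 0.121 -0.027  0.12 ]
 [ 0.125 -0.027  0.115]
 [ 0.127 -0.027  0.121]
 [ 0.12  -0.029  0.1  ]
 [ 0.123 -0.029  0.105]
 [ 0.125 -0.029  0.113]] [ 0.47798732 -0.19403995  0.11645694]
bar [ 0.20608527 -0.04885206]
hinge [np.float64(0.46705499265854367), np.float64(-0.09008884400616116), 0.066] [[264.41243688 206.57080661]] grip [np.float64(0.5288099098896647), np.float64(0.07766195389887831), 0.05] [[212.89227073 187.50356033]]
peg len 0.11318569311540949 a 1.3949628177160502
[ 0.47582617 -0.20293417  0.109     ]
```

```bash
cat >> h.py <<'E'
from scipy.spatial.transform import Rotation as Ro
C=np.array([.5138,-.0746]); YAW=np.radians(-96.0); UX=np.array([np.cos(YAW),np.sin(YAW)]); UY=np.array([-UX[1],UX[0]])
C=C-0.001*UY
def toW(x,y,z): return np.array([*(C+UX*x+UY*y),z])
def toS(p): p=np.asarray(p); return np.array([(p[:2]-C)@UX,(p[:2]-C)@UY,p[2]])
def plan(pos=None,yaw=None,s=None):
    s=s or monitor.observe(); R=Ro.from_euler("xyz",s["ee_rot"]); p=np.array(s["tool_pos"])
    y0=s["ee_rot"][2]; tgt=Ro.from_euler("xyz",[np.pi,0,y0 if yaw is None else yaw])
    d=R.inv().apply((p if pos is None else np.array(pos))-p); w=(R.inv()*tgt).as_rotvec()
    print("t",round(s["time_s"],2),"pos",p.round(4),"stand",toS(p).round(4),"yawdeg",round(np.degrees(y0),1),"F",np.round(s["contact_force"],1),"w",round(s["gripper_width"],3)); print("row",d.round(4).tolist(),w.round(4).tolist(),"dist",np.linalg.norm(d).round(3))
def pegpos(a,z=.105): return toW(.02+.112*np.sin(a),-.045+.112*np.cos(a),z)
def pegyaw(a): return YAW+np.pi+np.pi/2-a+np.pi/2   # jaw axis tangential
E
python3 - <<'E'
from h import *
print(pegpos(1.37),np.degrees(pegyaw(1.37))%360,np.degrees(pegyaw(0))%360)
plan([.30,.46,.2],np.radians(149))
E
```

```text
[ 0.47670545 -0.20116561  0.105     ] 185.5047820670772 263.99999999999994
t 0.7 pos [0.1442 0.6082 0.2029] stand [-0.6404 -0.4379  0.2029] yawdeg 166.7 F [-0.4  0.2  0.3] w 1.002
row [-0.1858, -0.1082, 0.0028] [0.0001, -0.0, 0.3082] dist 0.215
```

```bash
sed -i 's#return YAW+np.pi+np.pi/2-a+np.pi/2.*#return YAW+1.5*np.pi-a#' h.py
python3 -m jog '[[-0.186,-0.108,0,0,0,0.31],[-0.186,-0.108,0,0,0,0.31],[-0.186,-0.108,0,0,0,0.31],[-0.186,-0.108,0,0,0,0.31],[-0.186,-0.108,0,0,0,0.31]]' 0.5
python3 -c "
from h import *
plan([.42,.28,.2],np.radians(131))"
```

```text
time_s: 1.12
tool_pos: [0.2964, 0.4633, 0.203]
ee_rot: [3.141, 0.0, 2.599]
contact_force: [1.8, 0.6, -0.3]
gripper_width: 0.686
t 1.12 pos [0.2964 0.4633 0.203 ] stand [-0.5123 -0.2714  0.203 ] yawdeg 148.9 F [ 1.8  0.6 -0.3] w 0.686
row [-0.2005, -0.0931, 0.003] [0.0005, -0.0001, 0.3123] dist 0.221
```

```bash
python3 -m jog '[[-0.2,-0.093,0,0,0,0.31],[-0.2,-0.093,0,0,0,0.31],[-0.2,-0.093,0,0,0,0.31],[-0.2,-0.093,0,0,0,0.31],[-0.2,-0.093,0,0,0,0.31]]' 0.5
python3 -c "
from h import *
plan([.48,.08,.2],np.radians(113))"
```

```text
time_s: 1.53
tool_pos: [0.4125, 0.2903, 0.2031]
ee_rot: [3.141, -0.0, 2.289]
contact_force: [-0.0, 0.7, -0.5]
gripper_width: 0.5
t 1.53 pos [0.4125 0.2903 0.2031] stand [-0.3523 -0.1379  0.2031] yawdeg 131.1 F [-0.   0.7 -0.5] w 0.5
row [-0.2028, -0.0875, 0.003] [0.0008, -0.0003, 0.3163] dist 0.221
```

```bash
python3 -m jog '[[-0.203,-0.087,0,0,0,0.31],[-0.203,-0.087,0,0,0,0.31],[-0.203,-0.087,0,0,0,0.31],[-0.203,-0.087,0,0,0,0.31],[-0.203,-0.087,0,0,0,0.31]]' 0.5
python3 -c "
from h import *
plan([.478,-.12,.2],np.radians(95.5))"
```

```text
time_s: 1.95
tool_pos: [0.4762, 0.0919, 0.2032]
ee_rot: [3.141, -0.0, 1.979]
contact_force: [0.5, 1.0, 0.3]
gripper_width: 0.498
t 1.95 pos [0.4762 0.0919 0.2032] stand [-0.1617 -0.0538  0.2032] yawdeg 113.4 F [0.5 1.  0.3] w 0.498
row [-0.1953, -0.0824, 0.0031] [0.0008, -0.0004, 0.3118] dist 0.212
```

```bash
python3 -m jog '[[-0.196,-0.082,0,0,0,0.31],[-0.196,-0.082,0,0,0,0.31],[-0.196,-0.082,0,0,0,0.31],[-0.196,-0.082,0,0,0,0.31],[-0.196,-0.082,0,0,0,0.31]]' 0.5
python3 - <<'E'
from h import *
plan([*pegpos(1.37)[:2],.17],np.radians(95.5))
for n in ("top","side"):
    p,d=viewer.capture(n); cv2.imwrite(f"pics/{n}1.png",p[:,:,::-1])
    print(n,tip_of(n,"keeper_peg")[:2])
im=cv2.imread("pics/top1.png")[110:300,180:420]; cv2.imwrite("pics/top1c.png",cv2.resize(im,None,fx=3,fy=3))
im=cv2.imread("pics/side1.png")[80:270,180:390]; cv2.imwrite("pics/side1c.png",cv2.resize(im,None,fx=3,fy=3))
E
```

```text
time_s: 2.37
tool_pos: [0.4781, -0.1163, 0.2032]
ee_rot: [3.141, -0.0, 1.669]
contact_force: [1.4, -0.2, -0.1]
gripper_width: 0.499
t 2.37 pos [ 0.4781 -0.1163  0.2032] stand [ 0.0452 -0.0301  0.2032] yawdeg 95.6 F [ 1.4 -0.2 -0.1] w 0.499
row [-0.0843, -0.0097, 0.0331] [0.0009, -0.0003, 0.002] dist 0.091
top []
side [{'centre': [285.8, 167.1], 'confidence': 0.53}]
```

View pics/side1c.png

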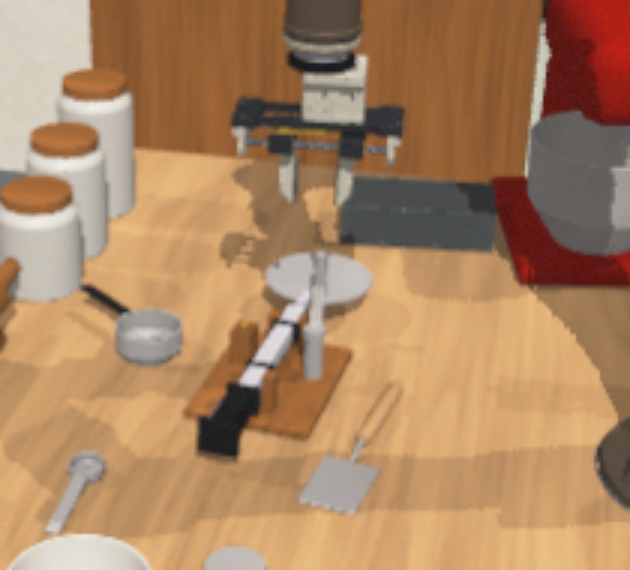

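Side view: the gripper hangs above the scene with its jaws across world x, and the peg tip is at about (286,166). I'll cross-check the peg against the side ray.

Run:
```python
from h import *
print(atz("side",[(285.8,167.1)],.109)); print(proj("side",[[.478,-.194,.109],[.4767,-.2012,.109],[.478,-.194,.123],[.478,-.194,.078]]),proj("top",[[.478,-.194,.123],[.4767,-.2012,.123]]))
for a in(1.3,1.37,1.45):print(a,pegpos(a))
```

```text
[[ 0.47968075 -0.19652064  0.109     ]]
[[286.13223966 167.44971992]
 [286.80100502 166.63038845]
 [286.27642363 164.07495278]
 [285.81631305 174.83309137]] [[298.56977247 201.8476336 ]
 [300.90406097 202.293282  ]]
1.3 [ 0.48447661 -0.20014112  0.105     ]
1.37 [ 0.47670545 -0.20116561  0.105     ]
1.45 [ 0.46776192 -0.20166766  0.105     ]
```

Run:
```python
import cv2
im=cv2.imread("pics/top0.png")[180:225,240:340]; cv2.imwrite("pics/top0e.png",cv2.resize(im,None,fx=8,fy=8,interpolation=cv2.INTER_CUBIC))
```

```text
(no output)
```

View pics/top0e.png

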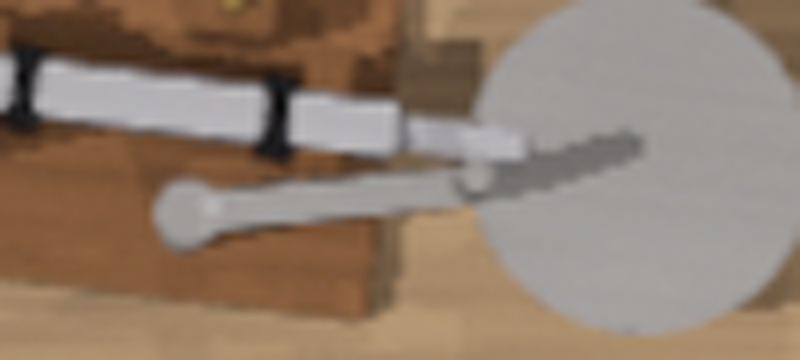

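Run:
```python
from h import *
a=atz("top",[(228.3,190),(290,196.5)],.061); print(a, [toS(p) for p in a])
h=atz("top",[(263.1,206.6)],.079)[0]; p=atz("top",[(299.75,201.9)],.123)[0]; print("hinge",h,toS(h),"peg",p,toS(p),np.linalg.norm((p-h)[:2]))
v=toS(p)-toS(h);print("a",np.arctan2(v[0],v[1]))
```

```text
[[ 0.51986495  0.02683539  0.061     ]
 [ 0.50096777 -0.1724653   0.061     ]] [array([-0.10151368, -0.00357116,  0.061     ]), array([ 0.09867052, -0.00153223,  0.061     ])]
hinge [ 0.46580764 -0.08559437  0.079     ] [ 0.01595071 -0.04558023  0.079     ] peg [ 0.47787879 -0.19764152  0.123     ] [ 0.12612227 -0.02186309  0.123     ] 0.11269549767749214
a 1.3587577594704137
```

```bash
sed -i 's/^C=C-0.001\*UY/C=C-0.001*UY-0.0025*UX/' h.py
python3 -c "
from h import *
plan([*pegpos(1.36)[:2],.105],pegyaw(1.36))"
python3 -m jog '[[-0.082,-0.009,0,0,0,0],[-0.082,-0.009,0,0,0,0],[-0.082,-0.009,0.04,0,0,0],[-0.082,-0.009,0.08,0,0,0],[-0.082,-0.009,0.098,0,0,0]]' 0.5
python3 - <<'E'
from h import *
plan([*pegpos(1.36)[:2],.105],pegyaw(1.36))
for n in ("top","side"):
    p,d=viewer.capture(n); cv2.imwrite(f"pics/{n}2.png",p[:,:,::-1])
im=cv2.imread("pics/side2.png")[110:230,220:360]; cv2.imwrite("pics/side2c.png",cv2.resize(im,None,fx=5,fy=5))
E
```

```text
t 2.57 pos [ 0.4782 -0.1157  0.2029] stand [ 0.0471 -0.0301  0.2029] yawdeg 95.4 F [0.3 1.5 0.7] w 0.501
row [-0.0825, -0.008, 0.0979] [0.0003, -0.0, -0.0115] dist 0.128
time_s: 2.98
tool_pos: [0.476, -0.1947, 0.1012]
ee_rot: [-3.138, -0.002, 1.67]
contact_force: [-0.8, 1.0, -0.5]
gripper_width: 0.5
t 2.98 pos [ 0.476  -0.1947  0.1012] stand [ 0.1259 -0.024   0.1012] yawdeg 95.7 F [-0.8  1.  -0.5] w 0.5
row [-0.0041, 0.0016, -0.0039] [-0.0034, -0.0021, -0.0065] dist 0.006
```

View pics/side2c.png

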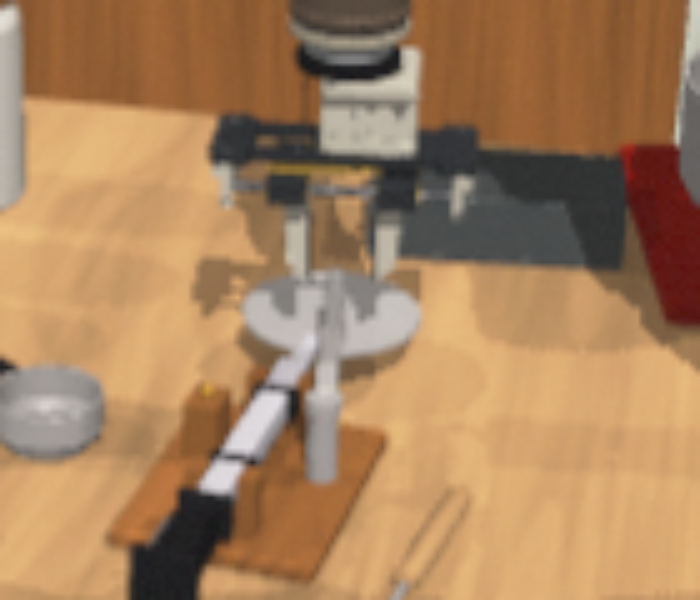

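Side view: the peg (crop x≈330) stands between the fingers (300 and 385). I'll close on it gently to centre it and read its position.

```bash
python3 -m jog '[[-0.004,0.002,-0.003,0,0,0],[-0.004,0.002,-0.003,0,0,0],[-0.004,0.002,-0.003,0,0,0],[-0.004,0.002,-0.003,0,0,0],[-0.004,0.002,-0.003,0,0,0]]' 0
python3 -m jog '[[0,0,0,0,0,0],[0,0,0,0,0,0],[0,0,0,0,0,0]]' 0
python3 - <<'E'
from h import *
plan([*pegpos(1.36)[:2],.105],pegyaw(1.36))
for n in ("top","side"):
    p,d=viewer.capture(n); cv2.imwrite(f"pics/{n}3.png",p[:,:,::-1])
im=cv2.imread("pics/side3.png")[110:230,220:360]; cv2.imwrite("pics/side3c.png",cv2.resize(im,None,fx=5,fy=5))
E
```

```text
time_s: 3.5
tool_pos: [0.4805, -0.2007, 0.1088]
ee_rot: [3.14, 0.0, 1.669]
contact_force: [-0.0, 0.8, -0.2]
gripper_width: 0.187
time_s: 3.75
tool_pos: [0.4798, -0.2008, 0.108]
ee_rot: [3.141, -0.0, 1.669]
contact_force: [-1.1, 0.0, -0.3]
gripper_width: 0.008
t 3.75 pos [ 0.4798 -0.2008  0.108 ] stand [ 0.1315 -0.0196  0.108 ] yawdeg 95.6 F [-1.1  0.  -0.3] w 0.008
row [0.0024, -0.0015, 0.003] [0.0002, -0.0001, -0.0081] dist 0.004
```

View pics/side3c.png

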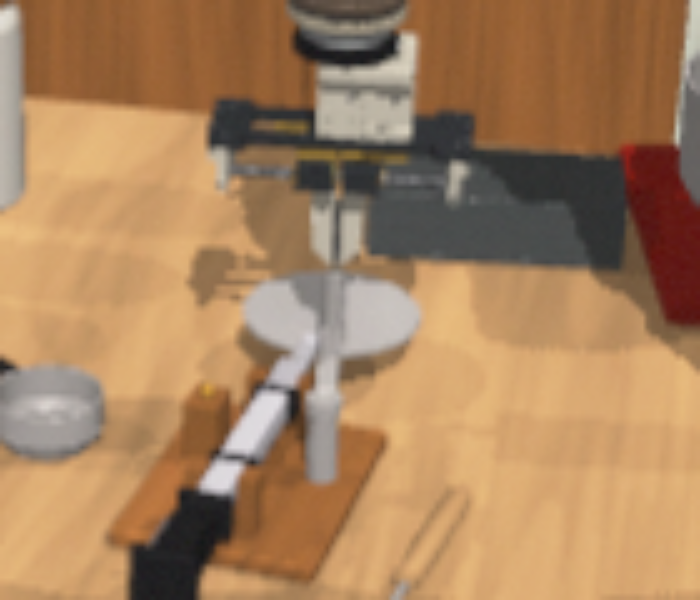

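Run:
```python
from h import *
s=monitor.observe(); p=np.array(s["tool_pos"]); print(proj("side",[p-[0,0,.014],p,p+[0,0,.01],p+[0,0,.03]]))
P,d=viewer.capture("side"); 
c=cloud("side",d,140,200,270,305).reshape(60,35,3)
for v in (150,154,157,160,161,162,163,164,166,168,172,176): print(v,[c[v-140,u-270].round(3).tolist() for u in (283,286,290)])
Pt,dt=viewer.capture("top"); ct=cloud("top",dt,195,210,290,312).reshape(15,22,3)
cv2.imwrite("pics/top3c.png",cv2.resize(Pt[160:240,250:350,::-1],None,fx=7,fy=7))
print(proj("top",[p,p-[0,0,.014]]))
```

```text
[[285.82442322 170.20475559]
 [285.96650031 166.86520519]
 [286.06855254 164.46451394]
 [286.27408778 159.62455012]]
150 [[0.492, -0.192, 0.18], [0.48, -0.189, 0.182], [0.465, -0.186, 0.185]]
154 [[0.49, -0.184, 0.168], [0.48, -0.187, 0.167], [0.466, -0.192, 0.166]]
157 [[0.491, -0.191, 0.152], [0.481, -0.197, 0.15], [0.463, -0.178, 0.161]]
160 [[0.535, -0.472, -0.0], [0.48, -0.195, 0.139], [0.465, -0.194, 0.142]]
161 [[0.533, -0.463, -0.001], [0.479, -0.194, 0.136], [0.503, -0.464, 0.003]]
162 [[0.53, -0.447, 0.003], [0.479, -0.193, 0.132], [0.503, -0.464, -0.002]]
163 [[0.529, -0.44, 0.002], [0.481, -0.204, 0.122], [0.502, -0.459, -0.004]]
164 [[0.512, -0.33, 0.053], [0.479, -0.195, 0.122], [0.483, -0.329, 0.057]]
166 [[0.51, -0.318, 0.05], [0.478, -0.19, 0.117], [0.482, -0.325, 0.05]]
168 [[0.505, -0.291, 0.055], [0.478, -0.192, 0.108], [0.478, -0.296, 0.056]]
172 [[0.5, -0.262, 0.053], [0.478, -0.198, 0.088], [0.474, -0.271, 0.051]]
176 [[0.494, -0.23, 0.053], [0.474, -0.176, 0.083], [0.467, -0.229, 0.056]]
[[300.28059249 201.77651563]
 [299.82985187 202.19809073]]
```

View pics/top3c.png

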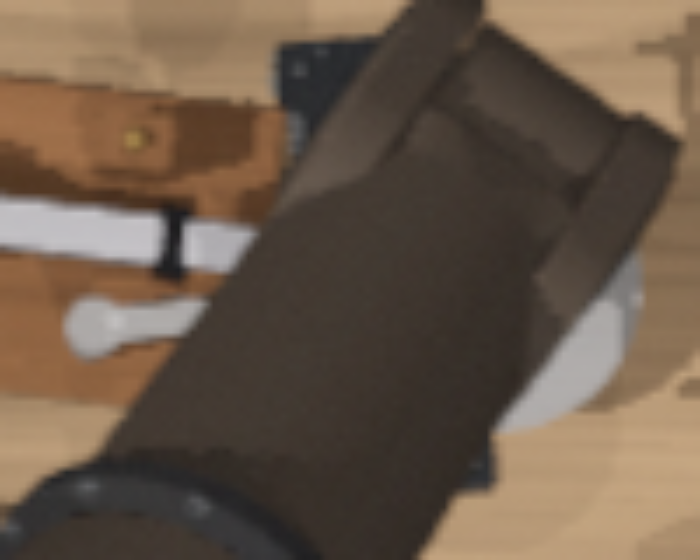

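Run:
```python
from h import *
def aty(px,y):
    c,d=rays("side",[px]); d=d[0]; return (c+d*(y-c[1])/d[1]).round(4)
# img1 crop off (180,80) x3 ; img2 off (220,110) x5
print("img1 tcp z .2032 y -.1163", aty((180+288/3,80+200/3),-.107),aty((180+343/3,80+205/3),-.107))
print("img2 tcp z .1012 y -.1947", aty((220+300/5,110+272/5),-.185),aty((220+385/5,110+278/5),-.185))
print("img3 tcp z .108", aty((220+320/5,110+262/5),-.191))
im=cv2.imread("pics/side1.png")[105:160,250:330]; cv2.imwrite("pics/side1d.png",cv2.resize(im,None,fx=9,fy=9,interpolation=cv2.INTER_NEAREST))
```

```text
img1 tcp z .2032 y -.1163 [ 0.5033 -0.107   0.2296] [ 0.4394 -0.107   0.2305]
img2 tcp z .1012 y -.1947 [ 0.5    -0.185   0.1234] [ 0.4367 -0.185   0.1261]
img3 tcp z .108 [ 0.4863 -0.191   0.1304]
```

View pics/side1d.png

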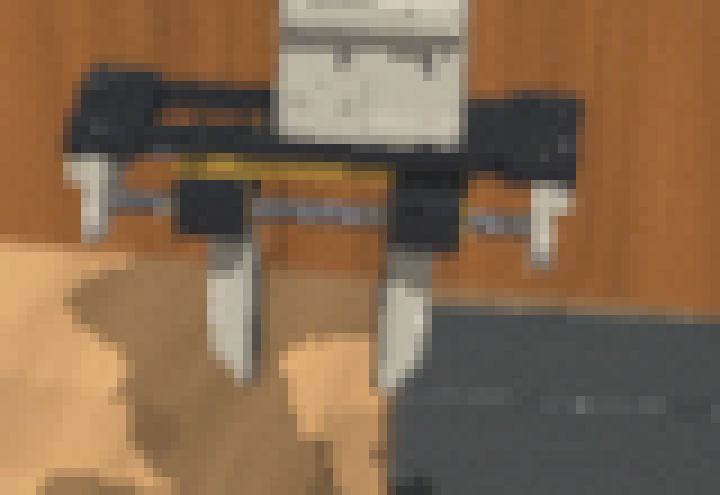

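```bash
python3 -m jog '[[0,0,0,0,0,0],[0,0,0,0,0,0],[0,0,0,0,0,0],[0,0,0,0,0,0],[0,0,0,0,0,0]]' 0.5
python3 -m jog '[[0.002,-0.001,0.012,0,0,0],[0.002,-0.001,0.024,0,0,0],[0.002,-0.001,0.024,0,0,0]]' 0.5
python3 -m jog '[[0,0,0,0,0,0],[0,0,0,0,0,0],[0,0,0,0,0,0],[0,0,0,0,0,0],[0,0,0,0,0,0]]' 0
python3 -m jog '[[0,0,0,0,0,0],[0,0,0,0,0,0],[0,0,0,0,0,0]]' 0
python3 - <<'E'
from h import *
plan([*pegpos(1.36)[:2],.105],pegyaw(1.36))
for n in ("top","side"):
    p,d=viewer.capture(n); cv2.imwrite(f"pics/{n}4.png",p[:,:,::-1])
im=cv2.imread("pics/side4.png")[110:230,220:360]; cv2.imwrite("pics/side4c.png",cv2.resize(im,None,fx=5,fy=5))
E
```

```text
time_s: 4.37
tool_pos: [0.4798, -0.2008, 0.1078]
ee_rot: [-3.142, -0.0, 1.669]
contact_force: [0.5, 0.3, 0.0]
gripper_width: 0.315
time_s: 4.62
tool_pos: [0.4775, -0.1983, 0.0823]
ee_rot: [-3.139, -0.001, 1.669]
contact_force: [-0.3, 1.2, -0.3]
gripper_width: 0.491
time_s: 5.03
tool_pos: [0.4789, -0.199, 0.0843]
ee_rot: [3.141, 0.0, 1.669]
contact_force: [0.3, -0.5, -0.1]
gripper_width: 0.187
time_s: 5.28
tool_pos: [0.4788, -0.199, 0.0841]
ee_rot: [3.141, 0.0, 1.669]
contact_force: [0.0, 0.6, 2.7]
gripper_width: 0.142
t 5.28 pos [ 0.4788 -0.199   0.0841] stand [ 0.1299 -0.0208  0.0841] yawdeg 95.6 F [0.  0.6 2.7] w 0.142
row [0.0005, -0.0007, -0.0209] [0.0006, 0.0002, -0.0082] dist 0.021
```

View pics/side4c.png

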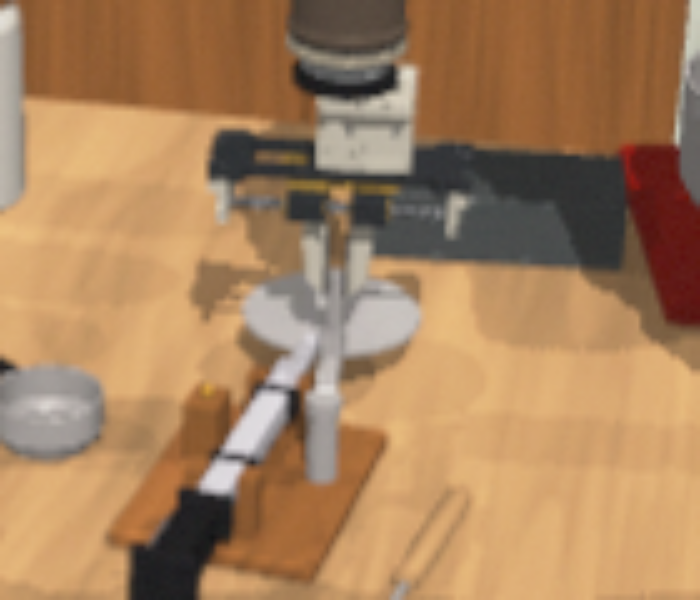

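Now the peg is gripped (opening 13 mm). The real fingertips are about 36 mm higher than the stated geometry implies: tips ≈ TCP z + 22 mm. I'll allow for that at the handle. Now swinging the bar along its arc.

```bash
python3 -m jog '[[0.0006,0.0112,0,0,0,-0.1],[0.0022,0.0223,0,0,0,-0.2],[0.005,0.0331,0,0,0,-0.3],[0.0088,0.0436,0,0,0,-0.4],[0.0137,0.0537,0,0,0,-0.5]]' 0
python3 -m jog '[[0,0,0,0,0,0]]' 0
python3 -c "
from h import *
s=monitor.observe(); p=toS(s['tool_pos'])-[.02,-.045,0]; print(np.linalg.norm(p[:2]),np.arctan2(p[0],p[1])); a=np.arctan2(p[0],p[1])
plan([*pegpos(a)[:2],.0841],pegyaw(a)); plan([*pegpos(a-.5)[:2],.0841],pegyaw(a-.5))"
```

```text
time_s: 5.8
tool_pos: [0.5313, -0.1799, 0.084]
ee_rot: [3.141, 0.0, 2.173]
contact_force: [0.1, 1.9, 4.8]
gripper_width: 0.143
time_s: 5.88
tool_pos: [0.5329, -0.1788, 0.0841]
ee_rot: [3.14, 0.001, 2.176]
contact_force: [0.1, -0.3, 4.4]
gripper_width: 0.142
0.11329240886521469 0.836838444620567
t 5.88 pos [ 0.5329 -0.1788  0.0841] stand [0.1041 0.0309 0.0841] yawdeg 124.7 F [ 0.1 -0.3  4.4] w 0.142
row [0.0013, -0.0, -0.0] [0.0018, 0.0009, -0.0244] dist 0.001
t 5.88 pos [ 0.5329 -0.1788  0.0841] stand [0.1041 0.0309 0.0841] yawdeg 124.7 F [ 0.1 -0.3  4.4] w 0.142
row [0.0163, 0.0533, 0.0001] [0.0015, 0.0013, -0.5244] dist 0.056
```

```bash
python3 -m jog '[[0.001,0.0112,0,0,0,-0.1],[0.003,0.0223,0,0,0,-0.2],[0.006,0.0331,0,0,0,-0.3],[0.01,0.0435,0,0,0,-0.4],[0.015,0.0537,0,0,0,-0.5]]' 0
python3 -m jog '[[0,0,0,0,0,0]]' 0
python3 -c "
from h import *
s=monitor.observe(); p=toS(s['tool_pos'])-[.02,-.045,0]; print(np.linalg.norm(p[:2]),np.arctan2(p[0],p[1])); a=np.arctan2(p[0],p[1])
plan([*pegpos(0.0)[:2],.0841],pegyaw(0.0))"
```

```text
time_s: 6.3
tool_pos: [0.5678, -0.1386, 0.0842]
ee_rot: [-3.141, 0.003, 2.669]
contact_force: [3.3, -1.5, 0.5]
gripper_width: 0.14
time_s: 6.38
tool_pos: [0.569, -0.1363, 0.0843]
ee_rot: [3.14, 0.003, 2.673]
contact_force: [4.2, -2.3, -0.8]
gripper_width: 0.143
0.11389503223092477 0.3411096100330429
t 6.38 pos [ 0.569  -0.1363  0.0843] stand [0.0581 0.0623 0.0843] yawdeg 153.2 F [ 4.2 -2.3 -0.8] w 0.143
row [0.0092, 0.0373, 0.0002] [0.0008, 0.0036, -0.3636] dist 0.038
```

```bash
python3 -m jog '[[0.001,0.0112,0,0,0,-0.1],[0.004,0.02,0,0,0,-0.2],[0.006,0.027,0,0,0,-0.27],[0.0085,0.034,0,0,0,-0.34],[0.009,0.0375,0,0,0,-0.36]]' 0
python3 -m jog '[[0,0,0,0,0,0],[0,0,0,0,0,0]]' 0
cat > look.py <<'E'
from h import *
import sys
k=sys.argv[1]
s=monitor.observe(); p=toS(s['tool_pos'])-[.02,-.045,0]; print(np.linalg.norm(p[:2]),np.arctan2(p[0],p[1]))
plan()
for n in ("top","side"):
    p,d=viewer.capture(n); cv2.imwrite(f"pics/{n}{k}.png",p[:,:,::-1]); np.save(f"pics/{n}{k}.npy",d)
a=cv2.imread(f"pics/side{k}.png")[110:250,220:340]; b=cv2.imread(f"pics/top{k}.png")[140:260,170:330]
cv2.imwrite(f"pics/c{k}.png",np.vstack([cv2.resize(x,(480,int(480*x.shape[0]/x.shape[1])) ) for x in (b,)])); cv2.imwrite(f"pics/s{k}.png",cv2.resize(a,None,fx=4,fy=4))
E
python3 look.py 5
```

```text
time_s: 6.8
tool_pos: [0.5795, -0.1004, 0.0846]
ee_rot: [-3.141, 0.008, 3.029]
contact_force: [12.3, -1.5, -5.7]
gripper_width: 0.138
time_s: 6.97
tool_pos: [0.5795, -0.1003, 0.0845]
ee_rot: [-3.142, 0.007, 3.025]
contact_force: [12.9, -0.3, -5.6]
gripper_width: 0.143
0.11400520902465498 0.010617149254486145
t 6.97 pos [ 0.5795 -0.1003  0.0845] stand [0.0212 0.069  0.0845] yawdeg 173.3 F [12.9 -0.3 -5.6] w 0.143
row [0.0, 0.0, 0.0] [-0.0, 0.0074, -0.0] dist 0.0
```

View pics/s5.png

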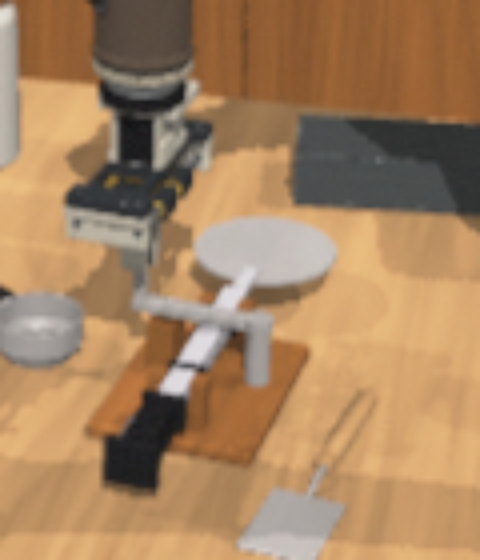

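View pics/c5.png

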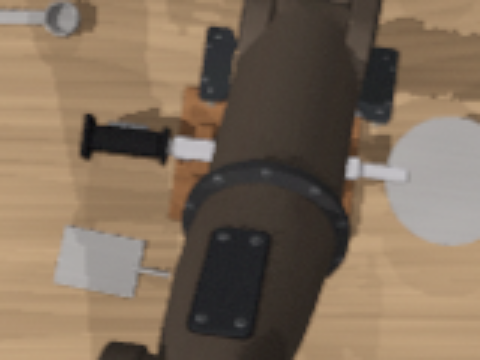

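The side view shows the bar square across the sleeve, with the fingers on the peg. I'll push a little further to confirm the stop and relieve the radial load.

```bash
python3 -m jog '[[0.001,0.002,0,0,0,-0.02],[0.002,0.004,0,0,0,-0.02],[0.002,0.004,0,0,0,-0.02]]' 0
python3 -c "
from h import *
s=monitor.observe(); p=toS(s['tool_pos'])-[.02,-.045,0]; print(np.linalg.norm(p[:2]),np.arctan2(p[0],p[1]));plan()"
```

```text
time_s: 7.32
tool_pos: [0.5797, -0.0986, 0.0848]
ee_rot: [-3.139, 0.011, 3.044]
contact_force: [19.9, -7.3, -12.2]
gripper_width: 0.143
0.1140057742737526 -0.0044170189813498816
t 7.32 pos [ 0.5797 -0.0986  0.0848] stand [0.0195 0.069  0.0848] yawdeg 174.4 F [ 19.9  -7.3 -12.2] w 0.143
row [0.0, 0.0, 0.0] [-0.0028, 0.0114, -0.0] dist 0.0
```

```bash
python3 -m jog '[[0,0.002,0,0,0,0],[0,0.004,0,0,0,0],[0,0.004,0,0,0,0]]' 0
python3 -c "
from h import *
s=monitor.observe(); p=toS(s['tool_pos'])-[.02,-.045,0]; print(np.linalg.norm(p[:2]),np.arctan2(p[0],p[1]));plan()"
```

```text
time_s: 7.57
tool_pos: [0.5797, -0.0985, 0.0848]
ee_rot: [-3.135, 0.011, 3.041]
contact_force: [18.5, -16.8, -12.0]
gripper_width: 0.139
0.11400209890468532 -0.005691321703807418
t 7.57 pos [ 0.5797 -0.0985  0.0848] stand [0.0194 0.069  0.0848] yawdeg 174.2 F [ 18.5 -16.8 -12. ] w 0.139
row [0.0, 0.0, 0.0] [-0.0066, 0.0115, -0.0] dist 0.0
```

Hard stop reached: no motion with 17 N of push. Unload, open and lift.

```bash
python3 -m jog '[[0,-0.003,0,0,0,0],[0,-0.005,0,0,0,0]]' 0
python3 -m jog '[[0,0,0,0,0,0],[0,0,0,0,0,0],[0,0,0,0,0,0],[0,0,0,0,0,0]]' 0.6
python3 -m jog '[[0,0,-0.03,0,0,0],[0,0,-0.06,0,0,0],[0,0,-0.09,0,0,0],[0,0,-0.1,0,0,0]]' 0.85
python3 look.py 6
```

```text
time_s: 7.73
tool_pos: [0.5796, -0.0989, 0.0847]
ee_rot: [-3.14, 0.011, 3.044]
contact_force: [19.8, -1.1, -10.8]
gripper_width: 0.14
time_s: 8.07
tool_pos: [0.573, -0.0968, 0.0834]
ee_rot: [-3.142, -0.002, 3.047]
contact_force: [-0.0, 0.7, 0.0]
gripper_width: 0.382
time_s: 8.4
tool_pos: [0.5754, -0.0971, 0.1879]
ee_rot: [3.141, 0.005, 3.048]
contact_force: [0.7, 0.8, 0.3]
gripper_width: 0.673
0.1096668822867417 -0.014019853674427223
t 8.4 pos [ 0.5754 -0.0971  0.1879] stand [0.0185 0.0647 0.1879] yawdeg 174.6 F [0.7 0.8 0.3] w 0.673
row [0.0, 0.0, 0.0] [0.0002, 0.0047, 0.0] dist 0.0
```

View pics/s6.png

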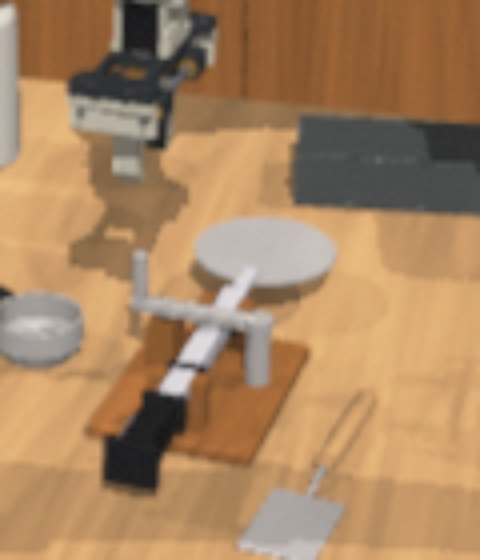

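Run:
```python
from h import *
plan([*toW(-.153,0,0)[:2],.15],YAW+np.pi)
d=np.load("pics/side6.npy"); P=cloud("side",d,150,230,220,330); S=np.array([toS(p) for p in P])
m=(S[:,2]>.073)&(S[:,2]<.083)&(abs(S[:,1])<.09)&(abs(S[:,0]-.02)<.06); print(m.sum(), "bar slope dx/dy",np.polyfit(S[m,1],S[m,0],1))
m=(S[:,2]>.09)&(S[:,2]<.13)&(S[:,1]>.04)&(S[:,1]<.1)&(abs(S[:,0]-.02)<.04); print("peg",S[m].mean(0),m.sum())
```

```text
t 8.5 pos [ 0.5751 -0.0969  0.186 ] stand [0.0183 0.0643 0.186 ] yawdeg 174.6 F [-0.6 -0.3 -0.3] w 0.761
row [0.0625, 0.1719, 0.0358] [0.0034, 0.0028, 1.5819] dist 0.186
125 bar slope dx/dy [-0.01099794  0.01693455]
peg [0.0175878  0.0651358  0.10831166] 38
```

Side view: the bar lies square across the sleeve with the peg free at (140,270). Depth gives a bar angle of about 0.01 rad, so it is shut. Now moving above the grip.

```bash
python3 -m jog '[[0.0625,0.172,0,0,0,1.58],[0.0625,0.172,0,0,0,1.58],[0.0625,0.172,0,0,0,1.58],[0.0625,0.172,0,0,0,1.58],[0.0625,0.172,0,0,0,1.58]]' 0.7
python3 -c "
from h import *
plan([*toW(-.153,0.001,0)[:2],.15],YAW+np.pi)"
```

```text
time_s: 8.92
tool_pos: [0.5253, 0.0837, 0.1821]
ee_rot: [-3.14, -0.003, 2.453]
contact_force: [0.6, -0.1, -0.2]
gripper_width: 0.702
t 8.92 pos [0.5253 0.0837 0.1821] stand [-0.1562 -0.0041  0.1821] yawdeg 140.6 F [ 0.6 -0.1 -0.2] w 0.702
row [-0.0061, 0.0002, 0.0321] [-0.0028, -0.0017, 0.9872] dist 0.033
```

```bash
python3 -m jog '[[-0.006,0,0.03,0,0,0.987],[-0.006,0,0.03,0,0,0.987],[-0.006,0,0.03,0,0,0.987],[-0.006,0,0.03,0,0,0.987],[-0.006,0,0.03,0,0,0.987]]' 0.7
python3 -c "
from h import *
plan([*toW(-.153,0.001,0)[:2],.10],YAW+np.pi)"
```

```text
time_s: 9.33
tool_pos: [0.531, 0.0763, 0.1521]
ee_rot: [-3.139, 0.0, 1.825]
contact_force: [0.2, 0.3, -0.0]
gripper_width: 0.699
t 9.33 pos [0.531  0.0763 0.1521] stand [-0.1494  0.0023  0.1521] yawdeg 104.6 F [ 0.2  0.3 -0. ] w 0.699
row [0.0039, 0.0002, 0.0521] [-0.003, 0.0008, 0.3591] dist 0.052
```

```bash
python3 -m jog '[[0.004,0,0.03,0,0,0.12],[0.004,0,0.05,0,0,0.24],[0.004,0,0.05,0,0,0.36],[0.004,0,0.05,0,0,0.36]]' 0.7
python3 look.py 7
python3 - <<'E'
from h import *
plan([*toW(-.153,0.001,0)[:2],.012],YAW+np.pi)
for n in("top","side"):
  for q in("grip","release_face"): print(n,q,[(np.round(r["centre"],1).tolist(),round(r["confidence"],2)) for r in tip_of(n,q)[:2]])
print("side pred grip",proj("side",[toW(-.153,0,.05),toW(-.153,.02,.05)]))
E
```

```text
time_s: 9.67
tool_pos: [0.5291, 0.08, 0.1012]
ee_rot: [-3.137, 0.002, 1.466]
contact_force: [0.1, 0.2, 0.5]
gripper_width: 0.703
0.17866470304919813 -1.315988042395181
t 9.67 pos [0.5291 0.08   0.1012] stand [-0.1529  0.      0.1012] yawdeg 84.0 F [0.1 0.2 0.5] w 0.703
row [0.0, 0.0, 0.0] [-0.0046, 0.0025, -0.0] dist 0.0
t 9.77 pos [0.5307 0.0802 0.1031] stand [-0.1532  0.0016  0.1031] yawdeg 84.5 F [-0.1 -0.7  0.2] w 0.699
row [-0.0001, -0.0005, 0.0911] [-0.0013, 0.0012, 0.0095] dist 0.091
top grip [([213.8, 186.3], 0.39)]
top release_face []
side grip [([254.1, 218.1], 0.72)]
side release_face []
side pred grip [[256.34948191 218.35699806]
 [250.64521483 217.270481  ]]
```

View pics/s7.png

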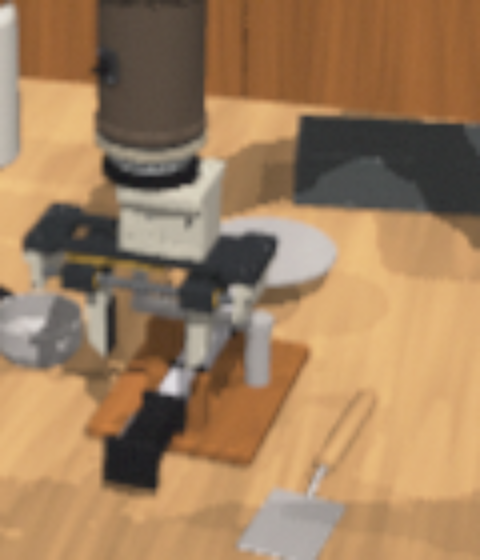

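View pics/c7.png

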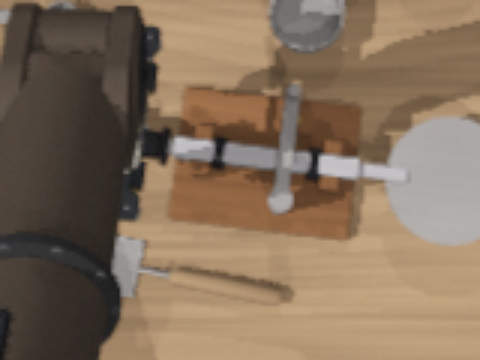

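Top view: the bar runs from (280,203) to (293,88), square to the sleeve. The fingers straddle the grip line. Descending in stages while watching force.

```bash
python3 -m jog '[[0,0,0.025,0,0,0],[0,0,0.05,0,0,0],[0,0,0.06,0,0,0],[0,0,0.06,0,0,0]]' 0.7
python3 look.py 8
python3 - <<'E'
from h import *
plan([*toW(-.153,0.001,0)[:2],.012],YAW+np.pi)
E
```

```text
time_s: 10.3
tool_pos: [0.5298, 0.0801, 0.0421]
ee_rot: [-3.138, 0.001, 1.472]
contact_force: [-0.1, 0.4, -0.2]
gripper_width: 0.703
0.17891993271359305 -1.312304326748514
t 10.3 pos [0.5298 0.0801 0.0421] stand [-0.153   0.0007  0.0421] yawdeg 84.4 F [-0.1  0.4 -0.2] w 0.703
row [0.0, 0.0, 0.0] [-0.0035, 0.0012, -0.0] dist 0.0
t 10.4 pos [0.5317 0.0802 0.0444] stand [-0.1533  0.0026  0.0444] yawdeg 84.3 F [-0.2  0.3 -0.6] w 0.7
row [-0.0003, -0.0016, 0.0324] [0.0001, 0.0001, 0.0058] dist 0.032
```

View pics/s8.png

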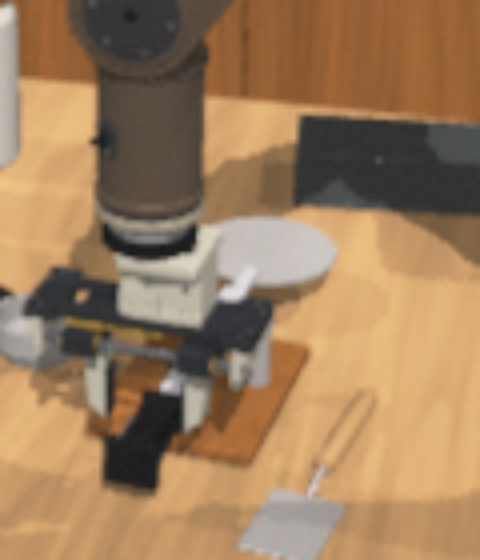

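Fingers straddle the grip: tip midpoint at about (147,422) against grip centre (145,434). Going lower.

```bash
python3 -m jog '[[0,-0.001,0.01,0,0,0],[0,-0.001,0.02,0,0,0],[0,-0.001,0.028,0,0,0],[0,-0.001,0.028,0,0,0]]' 0.7
python3 look.py 9
python3 - <<'E'
from h import *
plan([*toW(-.153,0.001,0)[:2],.012],YAW+np.pi)
d=np.load("pics/side9.npy"); im=cv2.imread("pics/side9.png")
cv2.imwrite("pics/s9d.png",cv2.resize(im[185:245,225:290],None,fx=10,fy=10,interpolation=cv2.INTER_CUBIC))
E
```

```text
time_s: 10.73
tool_pos: [0.5294, 0.0805, 0.0143]
ee_rot: [-3.14, 0.001, 1.472]
contact_force: [-1.4, 0.9, 0.3]
gripper_width: 0.7
0.1791443559471836 -1.3153025028266627
t 10.73 pos [0.5294 0.0805 0.0143] stand [-0.1533  0.0003  0.0143] yawdeg 84.3 F [-1.4  0.9  0.3] w 0.7
row [0.0, 0.0, 0.0] [-0.002, 0.0007, -0.0] dist 0.0
t 10.83 pos [0.5301 0.0804 0.0155] stand [-0.1533  0.001   0.0155] yawdeg 84.3 F [ 0.1 -0.4  0.4] w 0.7
row [-0.0003, -0.0, 0.0035] [-0.0008, 0.0004, 0.0056] dist 0.003
```

View pics/s9d.png

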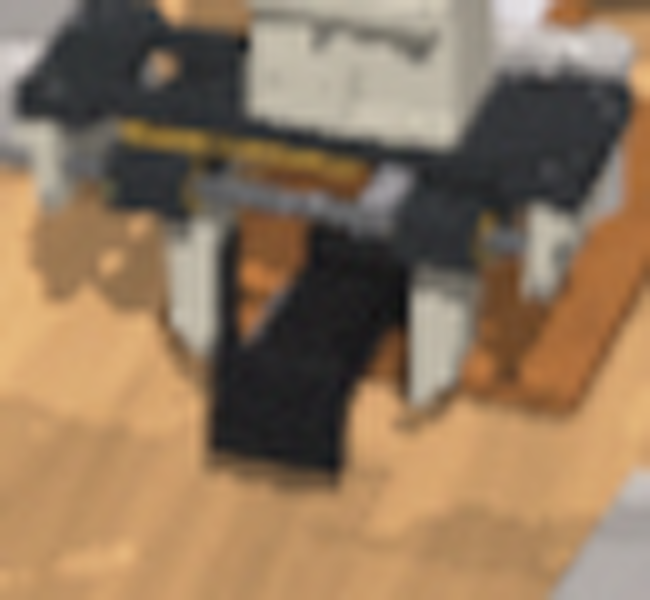

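Run:
```python
from h import *
for z in (.0,.02,.03,.04,.05): print(z,proj("side",[toW(-.153,.038,z),toW(-.153,-.036,z)]).round(1).tolist())
```

```text
0.0 [[245.6, 228.7], [266.4, 232.8]]
0.02 [[245.6, 223.8], [266.5, 227.9]]
0.03 [[245.6, 221.3], [266.6, 225.4]]
0.04 [[245.6, 218.8], [266.7, 222.9]]
0.05 [[245.5, 216.3], [266.7, 220.3]]
```

Tips are at z≈0.03, spanning the grip. Closing.

```bash
python3 -m jog '[[0,0,0,0,0,0],[0,0,0,0,0,0],[0,0,0,0,0,0],[0,0,0,0,0,0],[0,0,0,0,0,0]]' 0
python3 -m jog '[[0,0,0,0,0,0],[0,0,0,0,0,0],[0,0,0,0,0,0],[0,0,0,0,0,0],[0,0,0,0,0,0]]' 0
python3 look.py 10;python3 - <<'E'
import cv2
im=cv2.imread("pics/side10.png")
cv2.imwrite("pics/s10d.png",cv2.resize(im[185:245,225:290],None,fx=9,fy=9,interpolation=cv2.INTER_CUBIC))
E
```

```text
time_s: 11.25
tool_pos: [0.5309, 0.0806, 0.0161]
ee_rot: [3.141, -0.0, 1.472]
contact_force: [2.0, -0.4, -0.9]
gripper_width: 0.387
time_s: 11.67
tool_pos: [0.5304, 0.0806, 0.016]
ee_rot: [3.142, -0.0, 1.472]
contact_force: [-1.2, 0.7, 4.7]
gripper_width: 0.31
0.17964241518420995 -1.3102112303743882
t 11.67 pos [0.5304 0.0806 0.016 ] stand [-0.1536  0.0013  0.016 ] yawdeg 84.3 F [-1.2  0.7  4.7] w 0.31
row [0.0, 0.0, 0.0] [0.0, -0.0002, -0.0] dist 0.0
```

View pics/s10d.png

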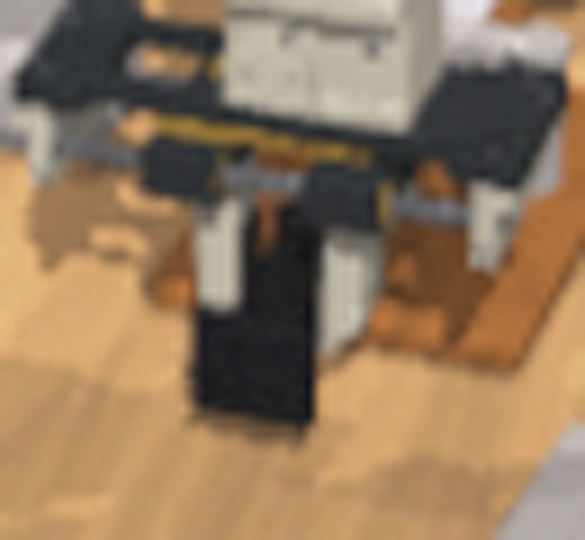

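Opening is 28.5 mm, so the grip is held with the button fully in (29 mm expected). Drawing it out.

```bash
python3 -m jog '[[0.008,0,0,0,0,0],[0.018,0,0,0,0,0],[0.028,0,0,0,0,0],[0.038,0,0,0,0,0],[0.048,0,0,0,0,0]]' 0
python3 -c "
from h import *
plan()"
```

```text
time_s: 12.18
tool_pos: [0.5352, 0.1295, 0.0157]
ee_rot: [-3.142, 0.0, 1.472]
contact_force: [0.1, -4.2, 1.7]
gripper_width: 0.314
t 12.18 pos [0.5352 0.1295 0.0157] stand [-0.2027  0.0009  0.0157] yawdeg 84.4 F [ 0.1 -4.2  1.7] w 0.314
row [0.0, 0.0, 0.0] [-0.0, 0.0003, -0.0] dist 0.0
```

Force of 4 N matches the spring, so it's running. Continuing.

```bash
python3 -m jog '[[0.01,0,0,0,0,0],[0.02,0,0,0,0,0],[0.03,0,0,0,0,0],[0.04,0,0,0,0,0],[0.05,0,0,0,0,0]]' 0
python3 -c "
from h import *
plan()"
python3 -m jog '[[0.005,0,0,0,0,0],[0.01,0,0,0,0,0],[0.012,0,0,0,0,0],[0.012,0,0,0,0,0]]' 0
python3 -c "
from h import *
plan()"
```

```text
time_s: 12.6
tool_pos: [0.54, 0.1789, 0.0157]
ee_rot: [-3.141, 0.0, 1.472]
contact_force: [-0.1, -4.8, 1.1]
gripper_width: 0.305
t 12.6 pos [0.54   0.1789 0.0157] stand [-0.2523  0.0006  0.0157] yawdeg 84.3 F [-0.1 -4.8  1.1] w 0.305
row [0.0, 0.0, 0.0] [-0.0002, 0.0003, -0.0] dist 0.0
time_s: 12.93
tool_pos: [0.5412, 0.1904, 0.0157]
ee_rot: [-3.141, -0.0, 1.472]
contact_force: [-0.8, -3.5, 0.8]
gripper_width: 0.314
t 12.93 pos [0.5412 0.1904 0.0157] stand [-0.2639  0.0005  0.0157] yawdeg 84.4 F [-0.8 -3.5  0.8] w 0.314
row [0.0, 0.0, 0.0] [-0.0001, -0.0, 0.0] dist 0.0
```

```bash
python3 -m jog '[[0.001,0,0,0,0,0],[0.002,0,0,0,0,0],[0.003,0,0,0,0,0],[0.003,0,0,0,0,0]]' 0
python3 look.py 11
```

```text
time_s: 13.27
tool_pos: [0.5415, 0.1922, 0.0158]
ee_rot: [-3.141, 0.001, 1.471]
contact_force: [0.6, -5.6, 1.9]
gripper_width: 0.313
0.28935215253310953 -1.4122487421096928
t 13.27 pos [0.5415 0.1922 0.0158] stand [-0.2657  0.0007  0.0158] yawdeg 84.3 F [ 0.6 -5.6  1.9] w 0.313
row [0.0, 0.0, 0.0] [-0.0002, 0.0007, -0.0] dist 0.0
```

View pics/c11.png

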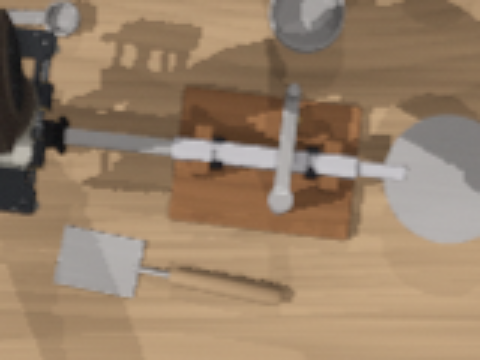

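View pics/s11.png

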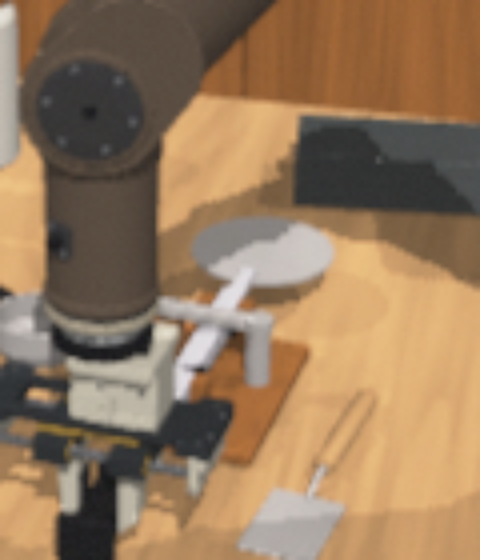

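Run:
```python
import cv2,numpy as np
g=lambda k:cv2.imread(f"pics/top{k}.png",0)
a,b=g(8),g(11); 
def m(A,B,r0,r1,c0,c1):
    e=lambda I:cv2.Canny(I,40,120)[r0:r1,c0:c1].astype(np.float32)
    f=lambda I:I[r0:r1,c0:c1].astype(np.float32)
    w=cv2.createHanningWindow((c1-c0,r1-r0),cv2.CV_32F)
    print([np.round(x,2) for x in cv2.phaseCorrelate(f(A),f(B),w)],)
for k in (0,7,8,9):
  print(k); m(g(k),b,170,230,294,345); m(g(k),b,180,200,226,262); m(g(k),b,210,245,185,270)
# left sleeve end & rod column profile along sleeve row
for k in(7,8,9,10,11):
  I=cv2.imread(f"pics/top{k}.png"); print(k,[int(x) for x in I[189:192,236:248].mean(2).mean(0)],[int(x) for x in I[191:196,266:284].mean(2).mean(0)],[int(x) for x in I[205:210,296:308].mean(2).mean(0)])
```

```text
0
[array([-0.25, -0.6 ]), np.float64(0.58)]
[array([-1.4 , -0.81]), np.float64(0.62)]
[array([-0.11,  0.13]), np.float64(0.86)]
7
[array([-0.52, -0.22]), np.float64(0.52)]
[array([-1.73, -1.41]), np.float64(0.63)]
[array([-0.25,  0.03]), np.float64(0.47)]
8
[array([-0.18, -0.72]), np.float64(0.65)]
[array([-1.67, -1.01]), np.float64(0.63)]
[array([-0.02,  0.2 ]), np.float64(0.3)]
9
[array([-0.15, -0.91]), np.float64(0.66)]
[array([-1.53, -1.04]), np.float64(0.55)]
[array([0.12, 0.28]), np.float64(0.24)]
7 [159, 152, 145, 145, 140, 100, 30, 30, 88, 132, 145, 144] [168, 151, 136, 143, 147, 148, 145, 105, 33, 41, 141, 177, 182, 182, 182, 177, 171, 166] [159, 160, 159, 160, 166, 171, 172, 172, 172, 172, 172, 172]
8 [146, 147, 147, 146, 141, 100, 30, 31, 89, 133, 146, 146] [170, 153, 137, 144, 149, 150, 147, 106, 33, 41, 142, 179, 183, 183, 183, 179, 172, 167] [161, 161, 160, 161, 167, 172, 173, 174, 174, 174, 174, 173]
9 [148, 147, 147, 147, 142, 101, 31, 32, 90, 134, 147, 147] [171, 153, 138, 145, 149, 151, 148, 107, 34, 41, 142, 179, 183, 183, 184, 179, 173, 168] [161, 162, 160, 163, 168, 173, 174, 174, 174, 174, 174, 174]
10 [148, 147, 147, 147, 146, 138, 127, 112, 129, 146, 146, 146] [171, 153, 137, 145, 149, 149, 161, 146, 100, 97, 149, 179, 184, 185, 185, 185, 185, 179] [161, 161, 159, 159, 166, 173, 173, 174, 174, 174, 174, 174]
11 [195, 195, 195, 194, 172, 154, 180, 192, 194, 194, 195, 194] [171, 153, 137, 145, 149, 145, 123, 119, 145, 162, 177, 183, 184, 185, 185, 184, 185, 179] [161, 160, 160, 163, 170, 174, 173, 174, 174, 174, 174, 174]
```

Run:
```python
from h import *
from scipy.optimize import curve_fit
for k in ("0","8","10","11"):
    d=np.load(f"pics/top{k}.npy"); P=cloud("top",d,165,235,200,350)
    S=np.array([toS(p) for p in P]); 
    o=[]
    for x0,x1 in((-.09,-.06),(-.04,0),(.045,.09)):
        m=(S[:,0]>x0)&(S[:,0]<x1)&(abs(S[:,1])<.008); o.append(np.median(S[m,2]).round(4))
    m=(S[:,0]>.12)&(S[:,2]>.035)&(S[:,2]<.075)&(abs(S[:,1])<.1)
    b=S[m]; m2=b[:,0]>.14; b=b[m2]
    print(k,"sleeve z",o,"blade ext x",np.percentile(b[:,0],[1,99]).round(4),"y",np.percentile(b[:,1],[1,99]).round(4),"z",np.median(b[:,2]).round(4))
I=np.vstack([cv2.resize(cv2.imread(f"pics/top{k}.png")[170:225,225:350],None,fx=6,fy=6,interpolation=cv2.INTER_CUBIC)[:290] for k in(8,11)])
cv2.imwrite("pics/cmp.png",I)
```

```text
0 sleeve z [np.float64(0.0601), np.float64(0.0599), np.float64(0.0597)] blade ext x [0.1418 0.2649] y [-0.0656  0.0656] z 0.0503
8 sleeve z [np.float64(0.0597), np.float64(0.0598), np.float64(0.0594)] blade ext x [0.1414 0.265 ] y [-0.0659  0.0648] z 0.0503
10 sleeve z [np.float64(0.0601), np.float64(0.0602), np.float64(0.0605)] blade ext x [0.1418 0.2643] y [-0.0633  0.0663] z 0.0505
11 sleeve z [np.float64(0.0605), np.float64(0.0594), np.float64(0.0595)] blade ext x [0.1419 0.2622] y [-0.0634  0.0663] z 0.0506
```

View pics/cmp.png

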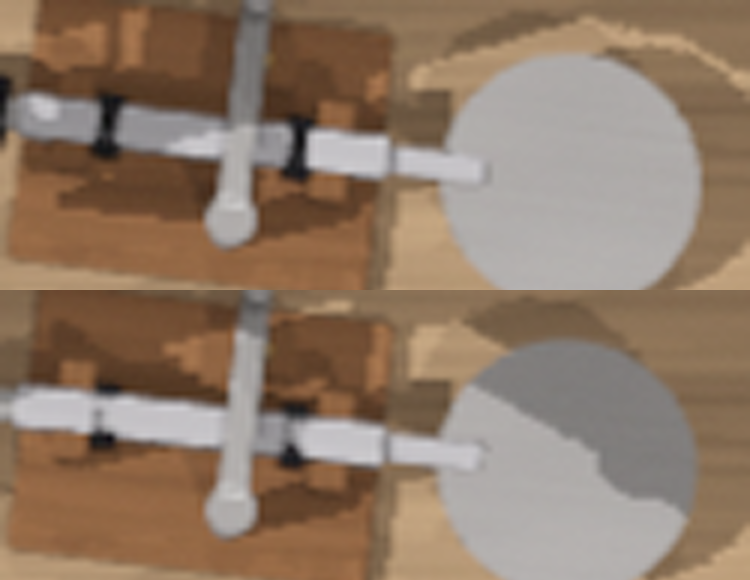

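Run:
```python
from h import *
for k in ("0","8","10","11"):
    d=np.load(f"pics/top{k}.npy"); P=cloud("top",d,165,235,200,350)
    S=np.array([toS(p) for p in P]); m=(np.hypot(S[:,0]-.205,S[:,1])<.062)&(S[:,2]>.03)&(S[:,2]<.07)
    A=np.c_[S[m,0]-.2,S[m,1],np.ones(m.sum())]; c=np.linalg.lstsq(A,S[m,2],rcond=None)[0]; print(k,m.sum(),"pitch,roll,z",c.round(4))
    m=(abs(S[:,0]+.02)<.025)&(S[:,2]>.05)&(S[:,2]<.066); print("  sleeve y",np.percentile(S[m,1],[2,50,98]).round(4),"roll",np.polyfit(S[m,1],S[m,2],1).round(3))
p,d=viewer.capture("top")
for q in("peel","grip","stand"): print(q,[(np.round(r["centre"],1).tolist(),round(r["confidence"],2)) for r in tip_of("top",q)[:2]])
p,d=viewer.capture("side")
for q in("peel","grip","stand"): print(q,[(np.round(r["centre"],1).tolist(),round(r["confidence"],2)) for r in tip_of("side",q)[:2]])
plan()
```

```text
0 1139 pitch,roll,z [-0.0027  0.0043  0.0503]
  sleeve y [-0.0108  0.0003  0.011 ] roll [-0.02   0.059]
8 1141 pitch,roll,z [-0.0047  0.0028  0.0502]
  sleeve y [-0.0105 -0.0006  0.0105] roll [0.029 0.059]
10 1137 pitch,roll,z [-0.008  -0.0069  0.0506]
  sleeve y [-0.0103 -0.      0.0112] roll [0.046 0.059]
11 1139 pitch,roll,z [-0.0022  0.0024  0.0506]
  sleeve y [-0.0104 -0.0001  0.0113] roll [-0.03   0.059]
peel [([261.3, 192.5], 0.84)]
grip [([178.6, 183.5], 0.58)]
stand [([256.8, 194.0], 0.69)]
peel [([271.7, 199.7], 0.96)]
grip [([246.6, 234.2], 0.78), ([203.3, 286.8], 0.42)]
stand [([271.7, 209.8], 0.7), ([228.8, 198.7], 0.49)]
t 13.77 pos [0.5416 0.1922 0.0158] stand [-0.2657  0.0007  0.0158] yawdeg 84.3 F [-0.3 -5.2  0.2] w 0.307
row [0.0, 0.0, 0.0] [-0.0001, 0.0006, -0.0] dist 0.0
```

```bash
python3 -m jog '[[0.001,0,0,0,0,0],[0.002,0,0,0,0,0],[0.002,0,0,0,0,0],[0.002,0,0,0,0,0]]' 0
python3 look.py 12
python3 - <<'E'
from h import *
for k in ("10","11","12"):
    d=np.load(f"pics/top{k}.npy"); P=cloud("top",d,165,235,200,350); S=np.array([toS(p) for p in P])
    b=S[(S[:,0]>.14)&(S[:,2]>.035)&(S[:,2]<.075)&(abs(S[:,1])<.03)]; print(k,np.percentile(b[:,0],[97,99,100]).round(4))
E
```

```text
time_s: 14.1
tool_pos: [0.5416, 0.1922, 0.0156]
ee_rot: [-3.141, 0.003, 1.47]
contact_force: [0.5, -10.5, 0.1]
gripper_width: 0.31
0.2894086758231776 -1.4119516441806355
t 14.1 pos [0.5416 0.1922 0.0156] stand [-0.2658  0.0008  0.0156] yawdeg 84.2 F [  0.5 -10.5   0.1] w 0.31
row [0.0, 0.0, 0.0] [-0.0004, 0.0027, -0.0] dist 0.0
10 [0.2632 0.2663 0.2691]
11 [0.2607 0.2642 0.2657]
12 [0.2614 0.2639 0.2673]
```

The tool stayed put while the pull rose from 5 to 10.5 N, so the handle is on the hard stop and the peel has shifted only about 2–3 mm. One last look, then hand in.

View pics/c12.png

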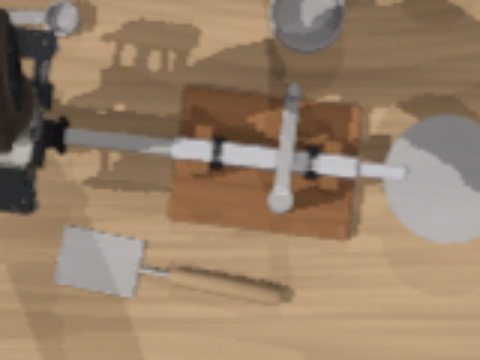

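```bash
python3 -m jog '[[0,0,0,0,0,0],[0,0,0,0,0,0],[0,0,0,0,0,0]]' 0; python3 -c "
from station import manip; print(manip.finish_job())"
```

```text
time_s: 14.45
tool_pos: [0.5416, 0.1922, 0.0156]
ee_rot: [-3.141, 0.003, 1.47]
contact_force: [0.1, -10.8, 0.0]
gripper_width: 0.307
the job is handed in; nothing more can be done
None
```

I swung the keeper bar shut by its peg to a hard stop. I then gripped the handle across the release button, drew it out to its second stop, and handed the job in at about 14.5 s while still holding it.

**Last checks:**
- **Keeper bar:** it is square across the sleeve in the last top view. I measured about 0.01 rad from depth just after closing, and it did not move under a 17 N push.
- **Release button:** the jaws closed to about 28.5 mm, against 29 mm expected with the button fully in.
- **Handle:** the tool moved about 112 mm, of which the peel itself slid about 2–3 mm towards the handle, leaving roughly 110 mm of handle travel. Extra pull raised the force from 5 to about 10.5 N with no further motion, so it is on the end stop.
- **Peel:** it is level within about 0.01 rad, its height is unchanged, and the 2–3 mm shift is inside the 7 mm limit.
- **Other kitchen things:** I saw no contact force suggesting I touched any of them, and the ones in the last view look unmoved. I did not measure their positions.

**What disagreed or failed:**
- **Fingertip height:** the fingertips sat about 16–22 mm above the reported TCP height, where the stated geometry puts them 14 mm below it. My first close therefore passed over the peg. I corrected by going lower, both at the peg and at the grip.
- **Collars:** the black collars looked different on top in one late picture. The blade plane fit showed no roll, so I took it as a rendering effect.

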